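# Load the straight blade into the patio slicer

### The arm

A 6-joint arm with a two-finger parallel gripper is mounted at the origin on the work surface. World frame = base frame: x ahead of the robot, y to its left, z up, the work surface at z = 0. Lengths are in m, angles in rad, forces in N, time in s.
With the tool pointing down it reaches from about 0.375 to 0.9 m from the base axis. Payload 3.1 kg.
Tool frame: the origin (TCP) lies on the centre line of the jaws, within the pads' length; the fingertips stand 14 mm ahead of it and the grasp point (between the pads) lies 5 mm behind it; y points along the fingers, z is the direction in which the jaws open and shut, and the axes are right-handed (so a half turn about y gives the same grasp; the last joint's range is limited). The gripper opens to 87 mm and grips with 3 to 60 N. Pads are 19 mm wide; open, the fingers measure 117 mm over their backs; the gripper's body (75 mm by 190 mm) begins 51 mm behind the grasp point.
Start: joints at [-1.321, 0.527, 1.433, -0, 1.181, -0.178], TCP at [0.26, -0.568, 0.215] pointing down, gripper open.
Joint ranges: [-3.08, 3.08], [-0.75, 2.2], [0.22, 2.44], [-1.43, 4.57], [0, 2.65], [-2.85, 2.85]. Speed limits (rad/s): [2.79, 2.79, 3.14, 3.14, 3.14, 3.14].

### API

Orientations are given as a unit quaternion [x, y, z, w].
In Python, from rig import robot, vision gives the robot as it stands.
- The arm moves only by the shell command python3 -m crank 'ROWS' [FORCE]. ROWS is JSON, a list of rows, each a list of 7 numbers: the shift along the tool's x, y, z as a fraction of full scale, then the turn, a rotation vector about the tool's x, y, z as a fraction of full scale, then the gripper command: -1 is shut, 1 is fully open, values between are in proportion. In form: [[x, y, z, wx, wy, wz, grip], ...]. A call has 1 to 10 rows; each row is the pose to reach, as a shift and turn from the pose commanded when the call began, along the tool's axes at that moment, turning the shorter way round; what a row does not reach only later rows make up. Full scale, the value 1, is 50 cm for a shift and pi rad for a turn. A row lasts 1/8 s, in which the tool goes at most 62.5 mm and 10.7 degrees, less where a joint would pass 70% of its speed; a pose out of reach is approached as far as the arm can. A call with a number of a shift or a turn outside -1 to 1 is refused whole. A call with a gripper value outside its range is refused whole. The fingers move at their own pace and stop on an object; FORCE is the grip in N (left out, the last holds). Time passes only in rows, so rows that repeat a pose let the fingers close. It gives the time, the measured TCP pose, the force and the opening at its end, in the units of the state.
- robot.get_obs(): the state, without advancing time (a new reading comes with each control period).
- vision.camera(name): name is "side" or "top"; returns the picture (384x512x3 uint8, blue, green, red); there is no depth.
- vision.camera_info(name): a dict with "vfov" (degrees; the focal length in pixels is half the picture's height over the tangent of half this angle, whatever the lens; pixels are square), "cx", "cy" (the principal point, pixels), "world_from_camera" (4x4, takes a point from camera to world coordinates). Camera axes: x right, y up, looking along -z (the intrinsics and any distortion apply to the point x, -y, -z); pixel columns grow to the right and rows downward; lengths in m; the calibration is good to about 2 mm. A picture is of the moment at which its call begins. camera_info takes no time and is no camera call.
- robot.hand_in(): hands the job in, once; it reports no verdict.
The state is a dict: "time": time; "q": joint angles; "joint_velocities": joint speeds; "joint_torque": joint torques, N m; "position": TCP position; "tool_rot": TCP orientation; "ft_force": force on the tool from outside, world axes, zero at the start; "moment": the same for the moment, N m; "grip_width": finger opening in m.
Only numpy, scipy, OpenCV 4.12 (cv2) and the standard library are available. Lean on these libraries where they do the work, as an engineer would, in place of code of your own. Each camera call takes 0.05 s, during which the arm holds its last target.

### The job

Get the vegetable slicer ready: pick up the straight blade (the steel plate with the green finger tab and a notch in one end) and lay it flat in the slicer's dark recess, fully home on the recess floor with its notch around the red pin, then let go of it. Leave the toothed blade with the orange tab where it is.

Things in the scene. Friction and masses are not known exactly. Their poses are not given: they have to be found in the camera images.
- blade: Steel plate 110x80x4 mm, 0.11-0.22 kg, flat in the right (clay) tray. Upright green tab 40 mm (x) by 14 mm (y), top 42 mm above the plate's underside. Origin: underside, below mid-tab. z up, x to the notched end (roughly away from the robot). Plate: x -50 (bright edge) to +60 mm, y -40 to +40. Notch 30 mm wide, x 30 to 60, open at the end.
- notch (a point): Middle of the blade's notch, on the underside of the plate, 45 mm along +x from the blade's origin. Axes as the blade's.
- slicer: White slicer fixed in the left (cream) tray; x -160 to 80 mm, y -62 to 62, top 32 above its underside. Origin: underside, on the red pin's axis; z up, x lengthwise. Recess, dark floor at z 24 mm, x -107 to 27, y -52 to 52. Pin 10 mm across, tip at z 38. Blade home: its x along the slicer's +x, notch round the pin, origin (tab) at about x -45, z 24 mm.
- toothed_blade: The one to leave alone: steel plate 110x80x4 mm with teeth at the -x end, no notch, and an orange tab of the same size, also in the right tray; either blade may be the nearer. Origin on its underside under the tab. Tray floors are 5 mm and tray rims 18 mm above the table.
There are look-alikes about, which are no part of the job. What is shaped like the blade but blue is not meant.

How it is judged:
By the outcome, as a careful person would: the job done as asked, in the order asked, and still so for the second after the job is handed in, with the robot touching nothing.
It also fails if it takes over 32 s, if anything falls off the work surface, if the arm or the gripper's body presses on something with over 40 N, if the wrist force passes 120 N, or if a joint passes its speed limit or range.

## Working session

There is one attempt and no reset: what is moved stays moved. The work goes in short steps, Python scripts to look and compute and a shell command to move; the robot and the scene stay as the last step left them, time stands still between calls to the robot, and variables do not carry over. Pictures are saved under pics/ and viewed, and the job is handed in when it is done.

```bash
ls; mkdir -p pics
python3 - <<'E'
from rig import robot, vision
import cv2
print(robot.get_obs())
for n in("top","side"):
    i=vision.camera_info(n);print(i)
    cv2.imwrite(f"pics/{n}0.png",vision.camera(n))
E
```

```text
pics
{'time': 0.0, 'q': array([-1.32050013e+00,  5.28476434e-01,  1.43390142e+00,  6.80721632e-06,
        1.18137512e+00, -1.78513692e-01]), 'joint_velocities': array([ 0.00035776, -0.00050058,  0.00013888, -0.0005108 , -0.00185644,
       -0.00027047]), 'joint_torque': array([-1.00592245e-04, -4.40035272e+01, -1.76595658e+01,  6.33235043e-02,
        5.81945095e-02, -1.64368016e-04]), 'position': array([ 0.25970176, -0.56767217,  0.21406562]), 'tool_rot': array([-0.15047251,  0.69167945, -0.6901527 ,  0.15042214]), 'ft_force': array([ 0.66436751,  0.48820365, -0.37211351]), 'moment': array([-0.02539002,  0.00210626,  0.0134498 ]), 'grip_width': 0.08731854748835871}
{'vfov': 46.57545514573783, 'cx': 259.56860774227033, 'cy': 186.69460425066103, 'world_from_camera': array([[-0.01906651,  0.98316438, -0.18172583,  0.22777085],
       [-0.99977214, -0.02049297, -0.00597488, -0.20249119],
       [-0.00959839,  0.1815705 ,  0.98333109,  1.38262296],
       [ 0.        ,  0.        ,  0.        ,  1.        ]])}
{'vfov': 48.70106748454315, 'cx': 253.91120824383185, 'cy': 193.09576558088247, 'world_from_camera': array([[-0.79546271,  0.48487921, -0.36349861,  0.01170778],
       [-0.60582547, -0.6217858 ,  0.49634456,  0.43660601],
       [ 0.01464889,  0.6150403 ,  0.78835959,  1.00114972],
       [ 0.        ,  0.        ,  0.        ,  1.        ]])}
```

View pics/top0.png

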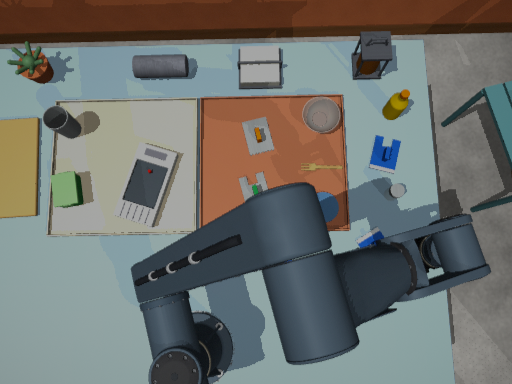

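View pics/side0.png

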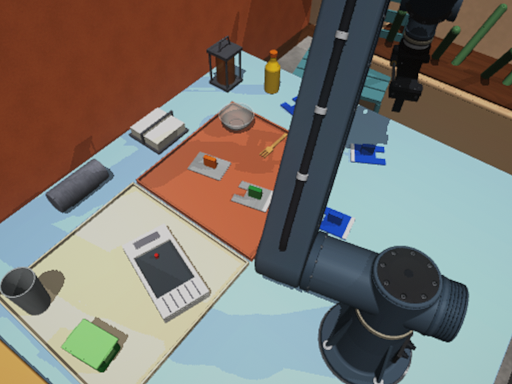

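Candidates: the green-tab blade at top (254,188) / side (255,194). The orange-tab one is at top (259,134) / side (209,161). Blue look-alikes are at top (385,153), (370,239) and (328,208, a disc). There is also a green block at top (66,189). By the description I choose the green-tab steel plate and check it in a crop.

```bash
cat > h.py <<'E'
import numpy as np,cv2
from rig import robot,vision
from scipy.spatial.transform import Rotation as R
def K(n):
    i=vision.camera_info(n);f=192/np.tan(np.radians(i['vfov'])/2);return f,i['cx'],i['cy'],i['world_from_camera']
def ray(n,p):
    f,cx,cy,T=K(n);d=T[:3,:3]@np.array([(p[0]-cx)/f,-(p[1]-cy)/f,-1]);return T[:3,3],d
def onplane(n,p,z):
    o,d=ray(n,p);return o+d*(z-o[2])/d[2]
def proj(n,P):
    f,cx,cy,T=K(n);c=T[:3,:3].T@(np.asarray(P)-T[:3,3]);return np.array([cx+f*c[0]/-c[2],cy-f*c[1]/-c[2]])
def tri(p,q):
    o1,d1=ray('top',p);o2,d2=ray('side',q)
    s=np.linalg.lstsq(np.c_[d1,-d2],o2-o1,rcond=None)[0];a=o1+s[0]*d1;b=o2+s[1]*d2
    return (a+b)/2,np.linalg.norm(a-b)
E
python3 - <<'E'
import cv2,numpy as np
t=cv2.imread('pics/top0.png');s=cv2.imread('pics/side0.png')
def c(im,x,y,w,h,k):return cv2.resize(im[y:y+h,x:x+w],None,fx=k,fy=k,interpolation=cv2.INTER_CUBIC)
a=c(t,225,110,60,100,4);b=c(t,110,135,80,100,4);d=c(s,180,140,110,80,5)
o=np.zeros((400,560,3),np.uint8);o[:,:240]=a;o[:,240:]=b
cv2.imwrite('pics/c1.png',o);cv2.imwrite('pics/c2.png',d)
E
```

```text
(no output)
```

View pics/c1.png

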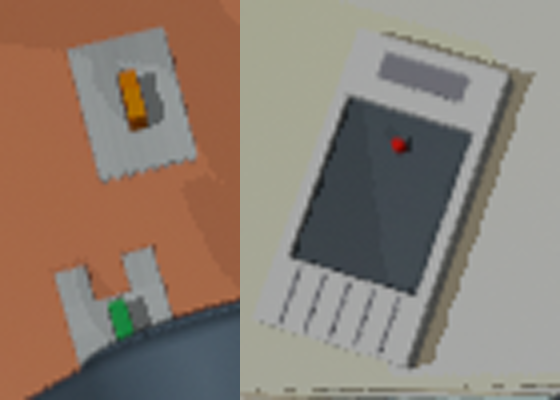

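View pics/c2.png

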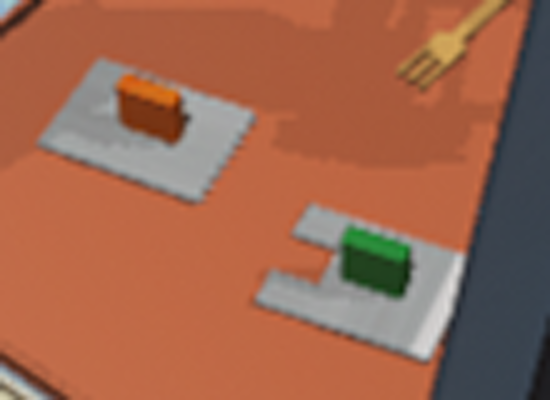

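```bash
cat > m.py <<'E'
from h import *
import sys
t=cv2.imread('pics/top0.png');s=cv2.imread('pics/side0.png')
side=lambda x,y:(180+x/5,140+y/5)
# plate corners side view, z=9mm
P=[onplane('side',side(*c),.009)[:2] for c in [(258,302),(432,359),(465,255),(313,205)]]  # notch-L(+y), back+y, back -y, notch -y
P=np.array(P);print('blade corners',P.round(4).tolist(),[np.linalg.norm(P[i]-P[(i+1)%4]).round(4) for i in range(4)])
xd=(P[0]-P[1])+(P[3]-P[2]);print('yaw',np.degrees(np.arctan2(xd[1],xd[0])))
# top notch end corners
top=lambda x,y:(225+x/4,110+y/4)
Q=[onplane('top',top(*c),.009)[:2] for c in [(56,270),(153,247)]];print('top notch corners',np.array(Q).round(4).tolist())
def tab(im,n,lo,hi,box,z):
    x,y,w,h=box;h_=cv2.cvtColor(im,cv2.COLOR_BGR2HSV);m=cv2.inRange(h_,lo,hi);k=np.zeros_like(m);k[y:y+h,x:x+w]=m[y:y+h,x:x+w]
    p=np.argwhere(k)[:,::-1];c=p.mean(0);print(n,len(p),c,cv2.minAreaRect(p.astype(np.float32)),onplane(n,c,z).round(4));return c
tab(t,'top',(45,80,110),(85,255,255),(225,170,60,40),.045)
tab(s,'side',(45,80,110),(85,255,255),(240,170,40,40),.047)
a=tab(t,'top',(0,120,100),(8,255,255),(135,155,30,30),.04);a2=tab(s,'side',(0,120,100),(8,255,255),(145,240,25,30),.04)
print(tri(a,a2))
# slicer dark recess
for im,n,b in((t,'top',(110,135,80,100)),(s,'side',(110,220,110,110))):
    x,y,w,h=b;g=im[y:y+h,x:x+w].max(2);m=(g<95).astype(np.uint8)
    cs,_=cv2.findContours(m,0,2);c=max(cs,key=cv2.contourArea);r=cv2.minAreaRect(c);q=cv2.boxPoints(r)+(x,y)
    print(n,cv2.contourArea(c),q.tolist())
    W=np.array([onplane(n,p,.037)[:2] for p in q]);print(W.round(4).tolist(),W.mean(0),[np.degrees(np.arctan2(*(W[i]-W[i-1])[::-1])).round(1) for i in range(4)],[np.linalg.norm(W[i]-W[i-1]).round(4) for i in range(4)])
E
python3 m.py
```

```text
blade corners [[0.5042, -0.1264], [0.3997, -0.1559], [0.4291, -0.2293], [0.5244, -0.204]] [np.float64(0.1087), np.float64(0.0791), np.float64(0.0986), np.float64(0.0802)]
yaw 15.373042028602306
top notch corners [[0.5124, -0.13], [0.5293, -0.2067]]
top 36 [254.63888889 189.08333333] ((254.6923065185547, 188.9615478515625), (8.43299388885498, 4.118439674377441), 78.69007110595703) [ 0.4679 -0.1792  0.045 ]
side 45 [254.53333333 188.22222222] ((254.5963134765625, 188.17892456054688), (12.739089965820312, 3.4481747150421143), 16.699243545532227) [ 0.461  -0.1794  0.047 ]
top 8 [148.875 170.875] ((149.0, 171.0), (2.0, 2.0), 90.0) [0.5327 0.1465 0.04  ]
side 13 [155.76923077 254.84615385] ((155.75001525878906, 254.75003051757812), (3.535533905029297, 2.8284268379211426), 45.0) [0.5319 0.1468 0.04  ]
(array([0.53267224, 0.14664587, 0.0390357 ]), np.float64(0.0005424923149389907))
top 1322.5 [[122.10000228881836, 198.6999969482422], [135.70000076293945, 157.899995803833], [167.20000076293945, 168.39999389648438], [153.60000228881836, 209.1999969482422]]
[[0.4479, 0.2272], [0.5756, 0.1895], [0.54, 0.0906], [0.4135, 0.1298]] [0.49424475 0.15928447] [np.float64(70.6), np.float64(-16.4), np.float64(-109.8), np.float64(162.8)] [np.float64(0.1033), np.float64(0.1332), np.float64(0.1051), np.float64(0.1325)]
side 1736.5 [[134.06735610961914, 258.5440368652344], [170.44041061401367, 237.32642555236816], [193.25387573242188, 276.4352264404297], [156.8808250427246, 297.65283966064453]]
[[0.5695, 0.1875], [0.5409, 0.0846], [0.4159, 0.1323], [0.4471, 0.2275]] [0.49332755 0.15798895] [np.float64(-18.1), np.float64(-105.6), np.float64(159.1), np.float64(71.9)] [np.float64(0.1289), np.float64(0.1068), np.float64(0.1338), np.float64(0.1002)]
```

```bash
cat >> h.py <<'E'
def row(P,yaw,o=None):
    "row numbers for TCP P, jaws along y of frame with given yaw (deg); from current measured"
    o=o or robot.get_obs();R0=R.from_quat(o['tool_rot']);best=None
    for s in(1,-1):
        z=s*np.array([-np.sin(np.radians(yaw)),np.cos(np.radians(yaw)),0]);y=np.array([0,0,-1.]);x=np.cross(y,z)
        R1=R.from_matrix(np.c_[x,y,z]);v=(R0.inv()*R1).as_rotvec()
        if best is None or np.linalg.norm(v)<np.linalg.norm(best):best=v
    d=R0.inv().apply(np.asarray(P)-o['position'])
    print('tool axes\n',R0.as_matrix().round(3));print('shift',(d/.5).round(4),'turn',(best/np.pi).round(4),'deg',np.degrees(np.linalg.norm(best)))
E
python3 -c "
from h import *
row((.462,-.18,.16),14)"
```

```text
tool axes
 [[-0.909 -0.001  0.416]
 [-0.416  0.002 -0.909]
 [-0.    -1.    -0.002]]
shift [-0.6903  0.1096 -0.5368] turn [ 0.0006  0.0587 -0.0001] deg 10.569930529436538
```

```bash
python3 -m crank '[[-0.69,0.11,-0.537,0,0.0587,0,1],[-0.69,0.11,-0.537,0,0.0587,0,1],[-0.69,0.11,-0.537,0,0.0587,0,1],[-0.69,0.11,-0.537,0,0.0587,0,1],[-0.69,0.11,-0.537,0,0.0587,0,1],[-0.69,0.11,-0.537,0,0.0587,0,1],[-0.69,0.11,-0.537,0,0.0587,0,1],[-0.69,0.11,-0.537,0,0.0587,0,1],[-0.69,0.11,-0.537,0,0.0587,0,1],[-0.69,0.11,-0.537,0,0.0587,0,1]]'
python3 - <<'E'
from h import *
print(robot.get_obs()['q'],robot.get_obs()['position'])
for n in("top","side"): cv2.imwrite(f"pics/{n}1.png",vision.camera(n))
t=cv2.imread('pics/top1.png');s=cv2.imread('pics/side1.png')
o=np.zeros((400,800,3),np.uint8)
o[:,:400]=cv2.resize(t[130:230,205:305],(400,400),interpolation=2);o[:,400:]=cv2.resize(s[145:245,205:305],(400,400),interpolation=2)
cv2.imwrite('pics/c3.png',o)
E
```

```text
time: 1.35
position: [0.4618, -0.1822, 0.1602]
tool_rot: [0.085, -0.702, 0.702, -0.086]
ft_force: [-0.3, -0.0, -0.3]
grip_width: 0.0869
[-6.01106660e-01  4.37338869e-01  1.80792853e+00 -4.12758327e-04
  8.95747353e-01  7.27423160e-01] [ 0.46179309 -0.18221002  0.16016979]
```

View pics/c3.png

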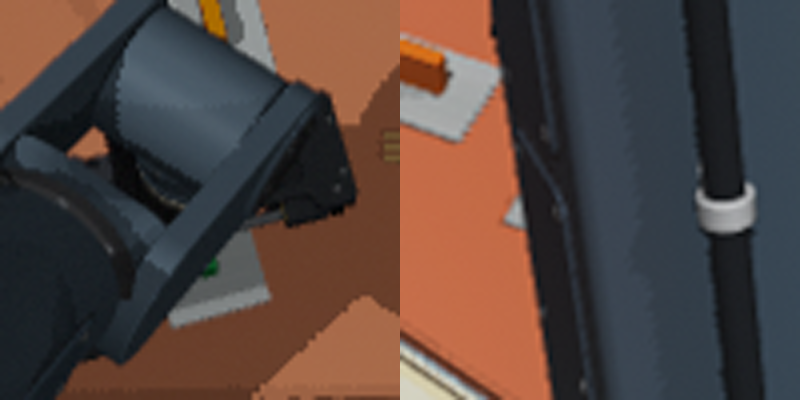

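The arm hides most of the blade, but the top view shows its bright back edge, from about (249,212) to (272,204). I'll combine that with the notch-end corners.

Run:
```python
from h import *
top=lambda x,y:(205+x/4,130+y/4)
B=np.array([onplane('top',top(*c),.009)[:2] for c in [(175,328),(271,298)]])
Q=np.array([[.5124,-.13],[.5293,-.2067]])
print(B,np.linalg.norm(B[0]-B[1]))
for a in(Q,):
  d=a.mean(0)-B.mean(0);print(np.linalg.norm(d),np.degrees(np.arctan2(d[1],d[0])), B.mean(0)+d*50/110)
e=B[0]-B[1];print('edge yaw',np.degrees(np.arctan2(-e[0],e[1])))
```

```text
[[ 0.40257159 -0.15909438]
 [ 0.42451233 -0.23402884]] 0.07808053168464471
0.11095454238361446 14.729907085594258 [ 0.46231834 -0.18373815]
edge yaw 16.319987079710895
```

```bash
python3 -c "
from h import *
row((.4625,-.182,.028),14.7)"
```

```text
tool axes
 [[-0.971  0.     0.239]
 [-0.239 -0.    -0.971]
 [-0.    -1.     0.   ]]
shift [-0.0017  0.2644 -0.0003] turn [-0.0001 -0.0047 -0.0001] deg 0.8437902621269749
```

```bash
python3 -m crank '[[-0.002,0.1,0,0,-0.0047,0,1],[-0.002,0.18,0,0,-0.0047,0,1],[-0.002,0.235,0,0,-0.0047,0,1],[-0.002,0.263,0,0,-0.0047,0,1],[-0.002,0.263,0,0,-0.0047,0,1]]' 40
python3 -m crank '[[0,0,0,0,0,0,-0.4],[0,0,0,0,0,0,-1],[0,0,0,0,0,0,-1],[0,0,0,0,0,0,-1],[0,0,0,0,0,0,-1],[0,0,0,0,0,0,-1]]' 40
```

```text
time: 2.08
position: [0.4625, -0.181, 0.028]
tool_rot: [-0.091, 0.702, -0.701, 0.091]
ft_force: [0.3, 0.1, 0.1]
grip_width: 0.0873
time: 2.82
position: [0.463, -0.1805, 0.0286]
tool_rot: [-0.091, 0.701, -0.701, 0.091]
ft_force: [0.1, -0.0, -0.8]
grip_width: 0.0349
```

```bash
python3 -m crank '[[0,0,0,0,0,0,-1],[0,0,0,0,0,0,-1],[0,0,0,0,0,0,-1],[0,0,0,0,0,0,-1]]' 40
```

```text
time: 3.32
position: [0.4629, -0.1804, 0.0285]
tool_rot: [-0.091, 0.701, -0.701, 0.091]
ft_force: [-0.6, 0.7, 0.2]
grip_width: 0.0134
```

Width is 13.4 mm on the 14 mm tab, so it is gripped. Next: lift.

```bash
python3 -m crank '[[0,-0.05,0,0,0,0,-1],[0,-0.13,0,0,0,0,-1],[0,-0.2,0,0,0,0,-1],[0,-0.25,0,0,0,0,-1],[0,-0.25,0,0,0,0,-1]]' 45
python3 - <<'E'
from h import *
for n in("top","side"): cv2.imwrite(f"pics/{n}2.png",vision.camera(n))
row((.49,.16,.153),-17.8)
E
```

```text
time: 3.95
position: [0.4641, -0.1812, 0.155]
tool_rot: [0.09, -0.7, 0.702, -0.093]
ft_force: [0.2, -0.1, -1.0]
grip_width: 0.0135
tool axes
 [[-0.967 -0.001  0.256]
 [-0.256  0.001 -0.967]
 [ 0.001 -1.    -0.001]]
shift [-2.277e-01  1.000e-04 -6.435e-01] turn [0.0002 0.1814 0.0003] deg 32.64842502046017
```

View pics/side2.png

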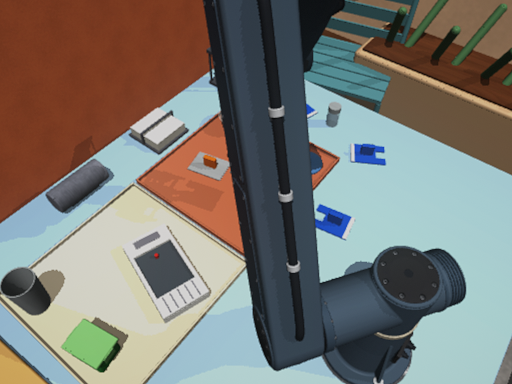

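```bash
python3 -m crank '[[-0.02,0,-0.05,0,0.01,0,-1],[-0.05,0,-0.14,0,0.04,0,-1],[-0.085,0,-0.24,0,0.07,0,-1],[-0.12,0,-0.34,0,0.1,0,-1],[-0.155,0,-0.44,0,0.13,0,-1],[-0.19,0,-0.54,0,0.16,0,-1],[-0.22,0,-0.62,0,0.1814,0,-1],[-0.2277,0,-0.6435,0,0.1814,0,-1],[-0.2277,0,-0.6435,0,0.1814,0,-1],[-0.2277,0,-0.6435,0,0.1814,0,-1]]' 45
python3 - <<'E'
from h import *
for n in("top","side"): cv2.imwrite(f"pics/{n}3.png",vision.camera(n))
t=cv2.imread('pics/top3.png');s=cv2.imread('pics/side3.png')
o=np.zeros((480,800,3),np.uint8)
o[:,:400]=cv2.resize(t[125:245,95:195],(400,480),interpolation=2);o[:,400:]=cv2.resize(s[200:320,100:200],(400,480),interpolation=2)
cv2.imwrite('pics/c4.png',o)
E
```

```text
time: 5.3
position: [0.4901, 0.1585, 0.1529]
tool_rot: [-0.109, -0.698, 0.699, 0.11]
ft_force: [0.0, -0.4, -1.3]
grip_width: 0.0133
```

View pics/c4.png

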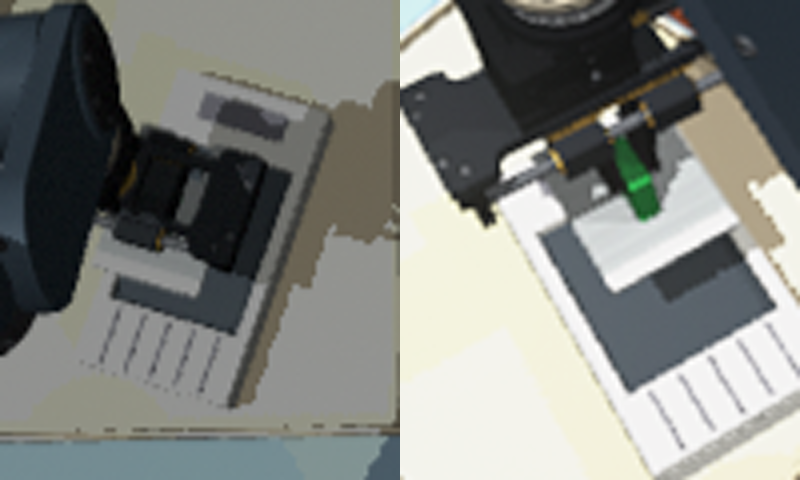

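View pics/side3.png

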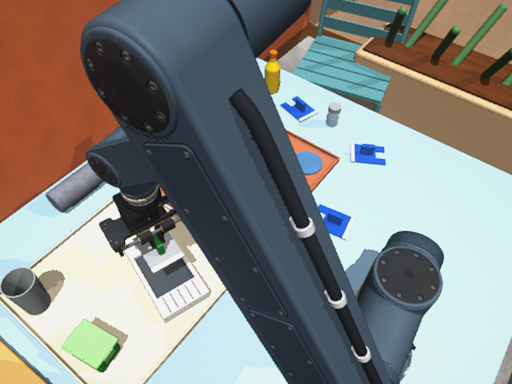

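Run:
```python
from h import *
o=robot.get_obs();p=o['position'];z=p[2]-.0235+.004
S=lambda x,y:(100+(x-400)/4,200+y/4);T=lambda x,y:(95+x/4,125+y/4)
L,Rr=S(615,292),S(739,225)
print(tri(T(205,297),Rr), z)
for zz in(z,):
  a,b=onplane('side',L,zz),onplane('side',Rr,zz);e=a-b
  yaw=np.arctan2(-e[0],e[1]);m=(a+b)/2
  print(a,b,np.linalg.norm(e),np.degrees(yaw),'origin',m[:2]+.05*np.array([np.cos(yaw),np.sin(yaw)]),p)
```

```text
(array([0.43186511, 0.13157736, 0.11940794]), np.float64(0.001164015894803192)) 0.13380128730942037
[0.45125828 0.21089896 0.13380129] [0.42556787 0.13676055 0.13380129] 0.07846337285107131 -19.112204383520506 origin [0.48565703 0.15745879] [0.49048895 0.15833    0.15330129]
```

Run:
```python
from h import *
t=cv2.imread('pics/top3.png');s=cv2.imread('pics/side3.png')
o=np.zeros((500,800,3),np.uint8)
o[:,:400]=cv2.resize(t[165:215,115:155],(400,500),interpolation=0);o[:,400:]=cv2.resize(s[230:280,147:187],(400,500),interpolation=0)
cv2.imwrite('pics/c5.png',o)
for n in('top','side'):
  for z in (.1335,.1195): print(n,z,proj(n,(.4319,.1316,.1194)),[proj(n,(.4882-.05*.952-.04*y*.306*1,.158+.05*.306-0+.04*y*.952,z)).round(1) for y in(-1,1)])
```

```text
top 0.1335 [146.14448989 199.06054353] [array([143.8, 191.1]), array([116.8, 200.1])]
top 0.1195 [146.14448989 199.06054353] [array([145.1, 191.9]), array([118.4, 200.8])]
side 0.1335 [184.97168375 256.31971234] [array([176.6, 249.6]), array([160.9, 278.9])]
side 0.1195 [184.97168375 256.31971234] [array([177.4, 252.6]), array([161.9, 281.7])]
```

View pics/c5.png

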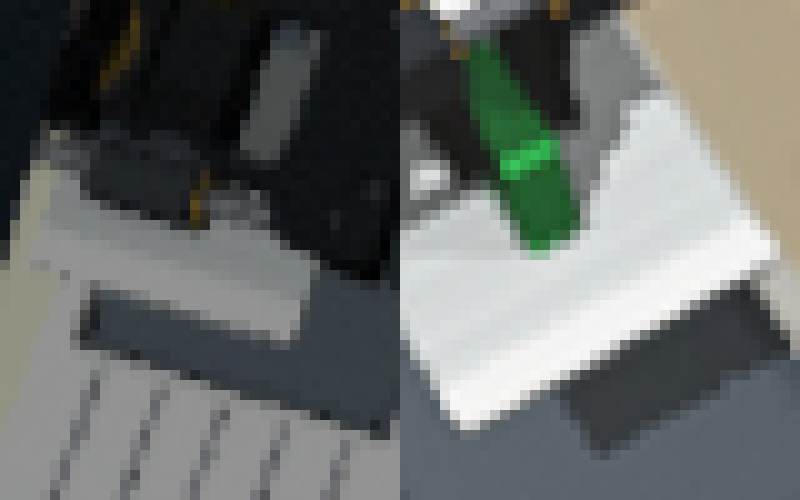

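Run:
```python
from h import *
a=tri((117.7,191.7),(153.7,273.2));b=tri((144.7,199.2),(185,255.2));print(a,b)
e=a[0]-b[0];print(np.linalg.norm(e),np.degrees(np.arctan2(-e[0],e[1])),(a[0]+b[0])/2)
y=np.array([.306,.952,0]);x=np.array([.952,-.306,0])
for z in(.1335,.1235,.1195):
  B=np.array([.490,.1585,z])-.05*x
  print(z,[(proj('top',B+k*.04*y).round(1),proj('side',B+k*.04*y).round(1)) for k in(1,-1)])
print(R.from_quat(robot.get_obs()['tool_rot']).as_matrix().round(3))
```

```text
(array([0.45286312, 0.21056387, 0.13055018]), np.float64(0.0004625651481899275)) (array([0.4296249 , 0.13291273, 0.12919007]), np.float64(0.0008340469623573727))
0.08106518470117852 -16.660573337096128 [0.44124401 0.1717383  0.12987012]
0.1335 [(array([117., 191.]), array([152.4, 272.5])), (array([143.4, 198.9]), array([183.6, 254.9]))]
0.1235 [(array([118.1, 191.6]), array([153.2, 274.6])), (array([144.3, 199.5]), array([184.1, 257.1]))]
0.1195 [(array([118.5, 191.8]), array([153.5, 275.4])), (array([144.7, 199.7]), array([184.3, 257.9]))]
[[-0.952 -0.001 -0.307]
 [ 0.307 -0.    -0.952]
 [ 0.001 -1.     0.001]]
```

```bash
python3 -c "
from h import *
row((.492,.162,.072),-17.8)"
```

```text
tool axes
 [[-0.952 -0.001 -0.307]
 [ 0.307 -0.    -0.952]
 [ 0.001 -1.     0.001]]
shift [-0.0007  0.1626 -0.008 ] turn [-0.0002 -0.0006  0.0002] deg 0.11549739751650054
```

```bash
python3 -m crank '[[-0.001,0.05,-0.008,0,0,0,-1],[-0.001,0.1,-0.008,0,0,0,-1],[-0.001,0.145,-0.008,0,0,0,-1],[-0.001,0.162,-0.008,0,0,0,-1],[-0.001,0.162,-0.008,0,0,0,-1]]' 45
python3 - <<'E'
from h import *
for n in("top","side"): cv2.imwrite(f"pics/{n}4.png",vision.camera(n))
t=cv2.imread('pics/top4.png');s=cv2.imread('pics/side4.png')
o=np.zeros((480,800,3),np.uint8)
o[:,:400]=cv2.resize(t[155:215,115:165],(400,480),interpolation=2);o[:,400:]=cv2.resize(s[230:302,137:197],(400,480),interpolation=2)
cv2.imwrite('pics/c6.png',o)
E
```

```text
time: 6.02
position: [0.4922, 0.1627, 0.0723]
tool_rot: [-0.109, -0.698, 0.699, 0.11]
ft_force: [0.5, -0.9, -1.8]
grip_width: 0.0133
```

View pics/c6.png

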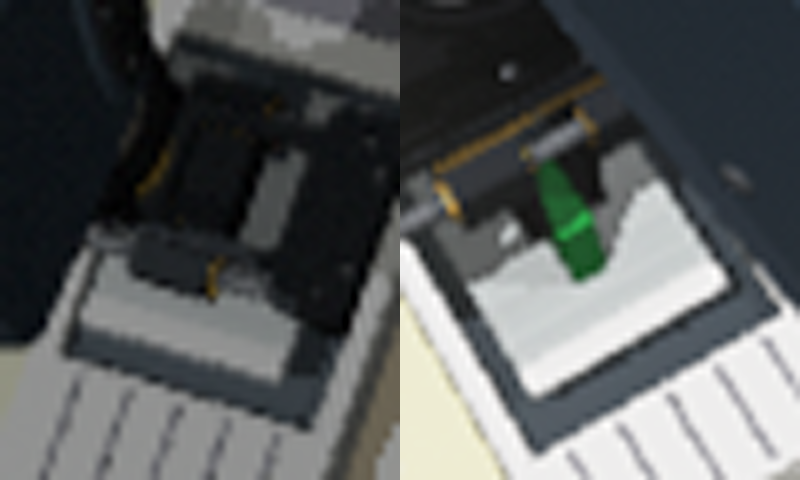

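Run:
```python
from h import *
S=lambda x,y:(137+(x-400)/6.6667,230+y/6.6667);T=lambda x,y:(115+x/8,155+y/8)
x=np.array([.952,-.306,0]);y=np.array([.306,.952,0]);pin=np.array([.5327,.1466,0])
def show(n,p,z):
  w=onplane(n,p,z);print(n,'slicer frame',(x@(w-pin)).round(4),(y@(w-pin)).round(4))
z=.0525
print('plate back corners want x -.095, y +-.040');show('side',S(535,398),z);show('side',S(729,285),z);show('top',T(80,322),z);show('top',T(282,385),z)
print('recess corners rim x -.107 y +-.052');show('side',S(540,452),.029);show('side',S(780,312),.037)
show('top',T(65,355),.029);show('top',T(310,430),.037)
print(tri(T(80,322),S(535,398)),tri(T(282,385),S(729,285)))
```

```text
plate back corners want x -.095, y +-.040
side slicer frame -0.0962 0.0419
side slicer frame -0.0962 -0.0376
top slicer frame -0.0939 0.0405
top slicer frame -0.0947 -0.041
recess corners rim x -.107 y +-.052
side slicer frame -0.1042 0.0483
side slicer frame -0.1088 -0.0504
top slicer frame -0.1061 0.0499
top slicer frame -0.1069 -0.0525
(array([0.45622177, 0.21505063, 0.04813917]), np.float64(0.0005599314881262061)) (array([0.43142362, 0.13825596, 0.04692793]), np.float64(0.0012097858650925))
```

The back corners sit within about 2 mm of where they should be in the slicer frame, so I lower it.

```bash
python3 -m crank '[[0,0.012,0,0,0,0,-1],[0,0.024,0,0,0,0,-1],[0,0.033,0,0,0,0,-1],[0,0.036,0,0,0,0,-1],[0,0.036,0,0,0,0,-1]]' 45
```

```text
time: 6.75
position: [0.4922, 0.1634, 0.0544]
tool_rot: [-0.109, -0.699, 0.699, 0.109]
ft_force: [-0.5, -0.6, -0.9]
grip_width: 0.0136
```

```bash
python3 -m crank '[[0,0.002,0,0,0,0,-1],[0,0.004,0,0,0,0,-1],[0,0.004,0,0,0,0,-1]]' 45
```

```text
time: 7.12
position: [0.4923, 0.1633, 0.0526]
tool_rot: [0.109, 0.699, -0.699, -0.109]
ft_force: [-0.9, 0.7, -1.5]
grip_width: 0.0134
```

```bash
python3 -m crank '[[0,0.002,0,0,0,0,-1],[0,0.003,0,0,0,0,-1],[0,0.003,0,0,0,0,-1]]' 45
```

```text
time: 7.5
position: [0.4924, 0.1633, 0.0525]
tool_rot: [0.11, 0.699, -0.699, -0.109]
ft_force: [-2.0, -0.9, 9.3]
grip_width: 0.0133
```

Run:
```python
from h import *
for n in("top","side"): cv2.imwrite(f"pics/{n}5.png",vision.camera(n))
t=cv2.imread('pics/top5.png');s=cv2.imread('pics/side5.png')
o=np.zeros((480,800,3),np.uint8)
o[:,:400]=cv2.resize(t[155:215,115:165],(400,480),interpolation=2);o[:,400:]=cv2.resize(s[230:302,137:197],(400,480),interpolation=2)
cv2.imwrite('pics/c7.png',o)
```

```text
(no output)
```

View pics/c7.png

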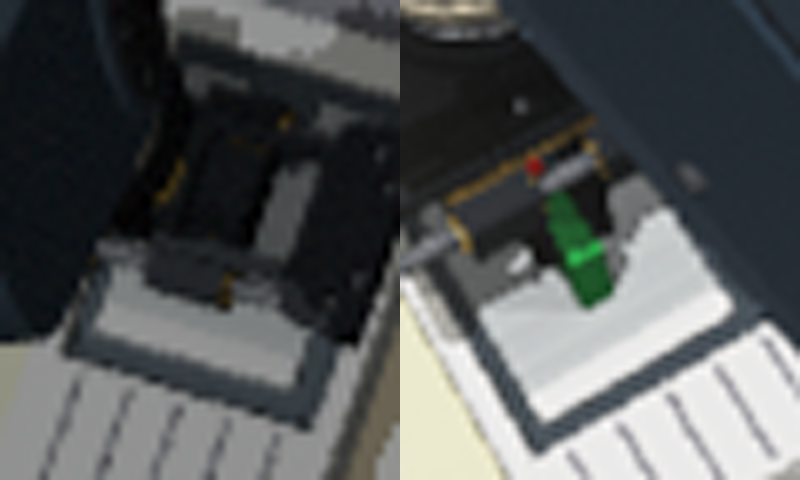

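Contact came at the expected floor height (9 N) and the plate is inside the recess. Letting go.

```bash
python3 -m crank '[[0,0,0,0,0,0,-0.5],[0,0,0,0,0,0,-0.1],[0,0,0,0,0,0,0.1],[0,0,0,0,0,0,0.1],[0,0,0,0,0,0,0.1],[0,0,0,0,0,0,0.1]]' 45
python3 -c "
from h import *
row((.45,-.3,.25),-17.8)"
```

```text
time: 8.35
position: [0.4922, 0.1633, 0.051]
tool_rot: [-0.109, -0.699, 0.699, 0.109]
ft_force: [-0.1, -0.2, -0.2]
grip_width: 0.0478
tool axes
 [[-0.952 -0.    -0.306]
 [ 0.306  0.    -0.952]
 [ 0.    -1.     0.   ]]
shift [-0.2029 -0.3981  0.9082] turn [-0.     -0.      0.0001] deg 0.012552933960400787
```

Lift straight up, then move aside to the right, clear of both views.

```bash
python3 -m crank '[[0,-0.04,0,0,0,0,0.1],[0,-0.12,0,0,0,0,0.1],[0,-0.24,0,0,0,0,0.1],[0,-0.36,0,0,0,0,0.1],[-0.1,-0.4,0.15,0,0,0,0.1],[-0.2,-0.4,0.9,0,0,0,0.1],[-0.2,-0.4,0.9,0,0,0,0.1],[-0.2,-0.4,0.9,0,0,0,0.1],[-0.2,-0.4,0.9,0,0,0,0.1],[-0.2,-0.4,0.9,0,0,0,0.1]]'
python3 - <<'E'
from h import *
for n in("top","side"): cv2.imwrite(f"pics/{n}6.png",vision.camera(n))
E
```

```text
time: 9.6
position: [0.4627, -0.2063, 0.2497]
tool_rot: [0.11, 0.699, -0.699, -0.109]
ft_force: [1.0, -0.3, 0.5]
grip_width: 0.0476
```

View pics/side6.png

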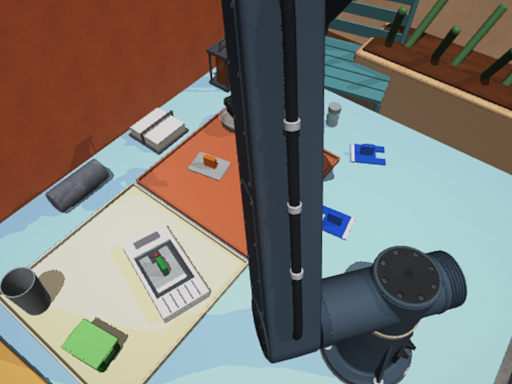

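Run:
```python
from h import *
t=cv2.imread('pics/top6.png');s=cv2.imread('pics/side6.png')
o=np.zeros((500,800,3),np.uint8)
o[:,:400]=cv2.resize(t[135:235,110:190],(400,500),interpolation=2);o[:,400:]=cv2.resize(s[220:320,120:200],(400,500),interpolation=2)
cv2.imwrite('pics/c8.png',o)
```

```text
(no output)
```

View pics/c8.png

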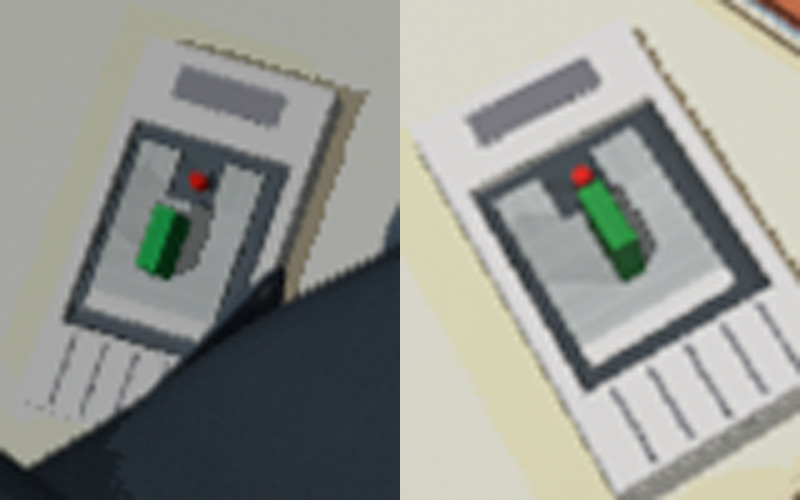

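The plate lies inside the dark margin on all sides. The red pin is in the notch at top (150,171) / side (156,255). One numeric check of height before handing in.

Run:
```python
from h import *
S=lambda x,y:(120+(x-400)/5,220+y/5);T=lambda x,y:(110+x/5,135+y/5)
x=np.array([.952,-.306,0]);y=np.array([.306,.952,0]);pin=np.array([.5327,.1466,0])
for nm,a,b in(('front+y',(146,140),(495,203)),('back+y',(84,305),(590,368)),('front-y',(265,172),(640,127))):
  p,e=tri(T(*a),S(*b));print(nm,(x@(p-pin)).round(4),(y@(p-pin)).round(4),p[2].round(4),e.round(4))
```

```text
front+y 0.017 0.0417 0.026 0.0004
back+y -0.0929 0.0432 0.0264 0.0005
front-y 0.0167 -0.0392 0.0275 0.006
```

```bash
python3 -m crank '[[0,0,0,0,0,0,0.1],[0,0,0,0,0,0,0.1]]'; python3 -c "
from rig import robot
print(robot.hand_in())"
```

```text
time: 9.95
position: [0.4631, -0.2028, 0.2493]
tool_rot: [0.108, 0.699, -0.698, -0.109]
ft_force: [0.5, 1.4, -0.5]
grip_width: 0.048
the job is handed in; nothing more can be done
None
```

The green-tab blade is lying flat in the slicer's recess with its notch around the red pin. I let go of it, moved the arm clear and handed the job in at about 10 s. `hand_in()` gave no verdict.

- **Seating:** In the last pictures the plate has a dark margin on every side I could see. In the top view the arm hid one back corner, but the side view shows it. The three corners I measured are within about 3 mm of their nominal places in x and y, and level to about 1.5 mm.
- **Contact:** While lowering, the blade touched at the height expected for the recess floor, with about 9 N. The arm was clear and the gripper open at hand-in.
- **Disagreement:** The two-camera check put the plate's top at 26–27 mm, where a blade on the floor should read 33 mm. I took this as measurement bias from hand-read corners: the reading is level and too low rather than too high, and contact came at the right height. One of the three corners also had a 6 mm mismatch between the two views.
- **Toothed blade:** I left the orange-tab blade alone, and it looks unmoved in the final side picture.

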